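# Put the sorting bench's loose things back in their holders

### The job

Clear the sorting bench: stand the two loose vials upright in the two empty bays of the vial rack, one to a bay, lay the clear specimen dish in the square tray, the round pin tin in the round saucer and the forceps in the long tray. Each thing must rest flat on the floor of its holder, and neither loose vial may be tipped over on the way.

Things in the scene. Friction and masses are not known exactly. Their poses are not given: they have to be found in the camera images.
- vial_a: Clear glass sample vial, full of pale yellow fluid, with a dark screw cap, standing upright on the table: 13 mm diameter, 52 mm high, 12 g. Origin at the centre of its underside, z up its axis. The two vials are interchangeable. It tips over easily when pushed from the side; grasp it from both sides at once, in its upper half.
- vial_b: Clear glass sample vial, full of pale yellow fluid, with a dark screw cap, standing upright on the table: 13 mm diameter, 52 mm high, 12 g. Origin at the centre of its underside, z up its axis. The two vials are interchangeable. It tips over easily when pushed from the side; grasp it from both sides at once, in its upper half.
- dish: Round clear plastic specimen dish with its lid on, pale specimens inside: 59 mm diameter, 12 mm high, 16 g. Origin at the centre of its underside, z up. Lies flat on the table; grasp across its diameter from above.
- tin: Round white closed tin for insect pins: 53 mm diameter (its lower 10 mm is 50 mm), 18 mm high, 30 g. Origin at the centre of its underside, z up. Lies flat on the table; grasp across its diameter from above.
- forceps: Pale metal fine forceps lying flat: 12 mm wide (x), 116 mm long (y), 9 mm high (z), 18 g. Origin under the middle of its length, on the underside. Grasp across x near the middle.
- vial_rack: Fixed white rack, one row of 4 square white-floored bays along its y: 38 (x) x 143 (y) mm, walls 22 mm high, 3 thick. Bays 32 x 32 mm inside, floor 3 mm above the table, centres at x = 0, y = -52.5, -17.5, 17.5, 52.5 mm. Bays at -17.5 and 52.5 hold fixed vials (tops at 55 mm); -52.5 and 17.5 are empty. Origin: centre of underside, z up. To set a vial, close the fingers along rack x.
- dish_tray: Fixed white square tray with a dark floor: 88 x 88 mm outside, 82 x 82 mm inside, floor 3 mm above the table, rim 7 mm above the table. Origin at the centre of its underside, z up.
- tin_saucer: Fixed white round saucer with a dark floor: 85 mm diameter over its rim, 75 mm across its floor, floor 3 mm above the table, rim 7 mm above the table. Origin at the centre of its underside, z up.
- forceps_tray: Fixed white long tray with a dark floor: 86 mm (x) by 144 mm (y) outside, 80 x 138 mm inside, floor 3 mm above the table, rim 6 mm above the table. Origin at the centre of its underside, long axis along y, z up. The forceps fit along its y, either way round.

How it is judged:
At the end, for the whole second after the job is handed in: Vials upright (0.12 rad) on the floors of separate empty bays, within 11.5 mm of bay centre in x and y; dish flat in square tray (13.5 mm in x, y), tin flat in saucer (14.5 mm), forceps flat in long tray (36 mm across, 16 mm along); undersides under 6 mm above holder underside; all at rest (((x of vial_a in the frame of vial_rack between -0.0115 and 0.0115 m and y of vial_a in the frame of vial_rack between -0.064 and -0.041 m and z of vial_a in the frame of vial_rack between 0 and 0.006 m and x of vial_b in the frame of vial_rack between -0.0115 and 0.0115 m and y of vial_b in the frame of vial_rack between 0.006 and 0.029 m and z of vial_b in the frame of vial_rack between 0 and 0.006 m) or (x of vial_a in the frame of vial_rack between -0.0115 and 0.0115 m and y of vial_a in the frame of vial_rack between 0.006 and 0.029 m and z of vial_a in the frame of vial_rack between 0 and 0.006 m and x of vial_b in the frame of vial_rack between -0.0115 and 0.0115 m and y of vial_b in the frame of vial_rack between -0.064 and -0.041 m and z of vial_b in the frame of vial_rack between 0 and 0.006 m)) and x of dish in the frame of dish_tray between -0.0135 and 0.0135 m and y of dish in the frame of dish_tray between -0.0135 and 0.0135 m and z of dish in the frame of dish_tray between 0 and 0.006 m and horizontal distance between tin and tin_saucer below 0.0145 m and z of tin in the frame of tin_saucer between 0 and 0.006 m and x of forceps in the frame of forceps_tray between -0.036 and 0.036 m and y of forceps in the frame of forceps_tray between -0.016 and 0.016 m and z of forceps in the frame of forceps_tray between 0 and 0.006 m and linear speed of each of vial_a, vial_b, dish, tin, forceps below 0.02 m/s and angle between each of vial_a, vial_b, dish, tin, forceps's own z axis and vertical below 0.12 rad); the robot touches nothing.
It fails at once if a loose vial was tipped over (angle between any of vial_a, vial_b's own z axis and vertical above 0.9 rad).
It also fails if it takes over 128 s, if anything falls off the work surface, if the arm or the gripper's body presses on something with over 40 N, if the wrist force passes 120 N, or if a joint passes its speed limit or range.

### The arm

A 6-joint arm with a two-finger parallel gripper is mounted at the origin on the work surface; the furniture and walls round the work are solid. World frame = base frame: x ahead of the robot, y to its left, z up, the work surface at z = 0. Lengths are in m, angles in rad, forces in N, time in s.
With the tool pointing down it reaches from about 0.35 to 0.975 m from the base axis. Payload 4.9 kg.
Tool frame: the origin (TCP) lies at the very end of the fingers, on their centre line; the grasp point (between the pads) lies 19 mm behind it; z points along the fingers, y is the line along which they close (so a half turn about z gives the same grasp; the last joint's range is limited). The gripper opens to 85 mm and grips with 20 to 120 N. Pads are 22 mm wide; open, the fingers measure 114 mm over their backs; the gripper's body (76 mm by 85 mm) begins 54 mm behind the grasp point. The pads swing forward as they close: fully open they stand 13 mm farther back than shut.
Start: joints at [1.105, 0.053, 1.613, -0, 1.476, -0.119], TCP at [0.212, 0.588, 0.231] pointing down, gripper open.
Joint ranges: [-3.01, 3.01], [-1.01, 2.22], [0.06, 2.58], [-1.02, 4.17], [0.09, 2.62], [-3.14, 3.14]. Speed limits (rad/s): [2.57, 2.57, 3.14, 3.14, 3.14, 3.14].

### API

Orientations are given as a unit quaternion [w, x, y, z].
In Python, from plant import * gives the robot as it stands.
- The arm moves only by the tool jog_arm, never from a script. Its argument "moves" is a list that holds one entry, the list of rows, each a list of 7 numbers: the finger opening in cm, from 0 to 8.54, then the shift along the tool's x, y, z in cm, then the turn, a rotation vector about the tool's x, y, z in rad. A call has 1 to 20 rows; each row shifts and turns the commanded pose from where the row before left it, along the tool's axes as they then stand; what a row does not reach is not made up. A row lasts 1/12 s, in which the tool goes at most 41.7 mm and 7.16 degrees, less where a joint would pass 70% of its speed; a pose out of reach is approached as far as the arm can. A call is refused whole if a number of a shift passes 4.17 or a number of a turn 0.125, either way. A call with a gripper value outside its range is refused whole. The fingers move at their own pace and stop on an object; the grip force is fixed at half the most. Time passes only in rows, so rows that do not move let the fingers close. It gives the time, the measured TCP pose, the force, the opening and the grip force at its end, in the units of the state.
- state(): the state, without advancing time (a new reading comes with each control period).
- grab_frame(name): name is "scene" or "top"; returns a dict with "color" (420x560x3 uint8, blue, green, red), "depth" (420x560 float32, m along the optical axis (not along the pixel's ray), 0 where there is no reading), "fx", "fy", "cx", "cy" (pixels), "R" (3x3) and "t" (3): a world point X has camera coordinates R X + t. Camera axes: x right, y down, z forward; pixel columns grow to the right and rows downward; lengths in m; the calibration is good to about 2 mm. A picture is of the moment at which its call begins.
- job_done(): hands the job in; it is judged then, once.
Trained networks look in a picture, given as the dict that the camera call returned (one of the last four; its "shot" number tells which), for a name from the list of things; names that differ only in an ending like _2 or _b are one class to them, and where a whole thing is asked for, a point or a joint stands for the part that bears it (a point fixed in the world has none). Each returns a list of dicts, best first, with "p" (0 to 1); they miss things now and then, are a little off and sometimes report something else, mostly with a low value. They report only what shows in the picture. A call takes as long as a camera call.
- recognise(name, picture): "rect" ([centre column, centre row, width, height] in pixels, round what is visible of it).
- regions_of(name, picture): "pixels" (420x560 bool, what is visible of it) and "rect" ([centre column, centre row, width, height] in pixels, round what is visible of it).
The state is a dict: "time": time; "joint_pos": joint angles; "joint_vel": joint speeds; "joint_efforts": joint torques, N m; "tool_pos": TCP position; "tool_rot": TCP orientation; "contact_force": force on the tool from outside, world axes, zero at the start; "ft_torque": the same for the moment, N m; "gripper_width": opening from 0.0 (shut) to 1.0 (fully open); "grasp_force": force on a finger pad.
Only numpy, scipy, OpenCV 4.12 (cv2) and the standard library are available. Lean on these libraries where they do the work, as an engineer would, in place of code of your own. Each camera call takes 0.05 s, during which the arm holds its last target. There are 200 camera calls.

## Working session

There is one attempt and no reset: what is moved stays moved. The work goes in short steps, Python scripts to look and compute and a tool call to move; the robot and the scene stay as the last step left them, time stands still between calls to the robot, and variables do not carry over. Pictures are saved under pics/ and viewed, at most 14 in all, crops included, and the job is handed in when it is done.

Besides the shell and the picture viewer there is one more tool, called after "Request:" by a JSON object that holds its "name" and its "arguments". jog_arm: Moves the arm, as the interface text tells. Its arguments: {"type":"object","properties":{"moves":{"type":"array"}},"required":["moves"]}

```bash
mkdir -p pics; ls
cat > h.py <<'E'
from plant import *
import numpy as np, cv2
def world(f,u,v,d):
    c=np.array([(u-f["cx"])/f["fx"]*d,(v-f["cy"])/f["fy"]*d,d]) if np.isscalar(d) else np.stack([(u-f["cx"])/f["fx"]*d,(v-f["cy"])/f["fy"]*d,d])
    return (f["R"].T@(c-(f["t"] if c.ndim==1 else np.array(f["t"])[:,None])))
def atz(f,u,v,z):
    R=np.array(f["R"]);t=np.array(f["t"]);o=-R.T@t
    r=R.T@np.array([(u-f["cx"])/f["fx"],(v-f["cy"])/f["fy"],1]); return o+r*(z-o[2])/r[2]
E
python3 - <<'E'
from h import *
s=state();print(s["time"],s["tool_pos"],s["tool_rot"],s["gripper_width"])
for n in("scene","top"):
    f=grab_frame(n);cv2.imwrite(f"pics/{n}0.png",f["color"]);print(n,-np.array(f["R"]).T@f["t"],f["fx"],np.round(f["R"],3).tolist())
    for o in("vial_a","dish","tin","forceps","vial_rack","dish_tray","tin_saucer","forceps_tray"):
        for r in regions_of(o,f)[:4]:
            m=r["pixels"];v,u=np.nonzero(m);d=f["depth"][v,u];k=d>0
            P=world(f,u[k],v[k],d[k])
            print(o,round(r["p"],2),np.round(r["rect"]),k.sum(),np.round(np.median(P,1),3) if k.sum() else None, np.round(np.percentile(P,[3,97],axis=1),3).tolist() if k.sum() else None)
E
```

```text
pics
0.0 [0.21215088 0.58721978 0.23003071] [-3.04472969e-04  1.72533496e-01  9.85003095e-01 -1.00164064e-03] 1.0003525524291679
scene [-0.25600142 -0.76257958  0.92180581] 502.1776715601465 [[0.71, -0.704, -0.006], [-0.453, -0.449, -0.77], [0.54, 0.549, -0.638]]
vial_a 0.64 [317. 277.   9.  21.] 85 [ 0.387 -0.235  0.029] [[0.384, -0.24, -0.001], [0.405, -0.228, 0.052]]
vial_a 0.35 [339. 238.  35.  26.] 583 [ 0.561 -0.174  0.003] [[0.52, -0.212, -0.002], [0.6, -0.138, 0.008]]
dish 0.66 [181. 174.  21.  17.] 192 [0.435 0.365 0.011] [[0.41, 0.343, 0.003], [0.46, 0.395, 0.016]]
tin 0.7 [191. 198.  20.  14.] 233 [0.374 0.232 0.015] [[0.353, 0.212, -0.001], [0.399, 0.261, 0.02]]
forceps 0.55 [243. 214.  28.  14.] 150 [0.438 0.084 0.003] [[0.429, 0.042, -0.003], [0.452, 0.128, 0.01]]
vial_rack 0.6 [218. 149.  37.  26.] 490 [0.575 0.363 0.015] [[0.55, 0.296, 0.0], [0.605, 0.431, 0.05]]
dish_tray 0.59 [250. 179.  34.  25.] 512 [0.572 0.199 0.003] [[0.529, 0.157, -0.001], [0.615, 0.243, 0.008]]
tin_saucer 0.87 [338. 237.  32.  20.] 559 [ 0.561 -0.176  0.003] [[0.522, -0.213, -0.001], [0.598, 
[... 425 characters left out ...]
[[0.414, 0.341, 0.005], [0.464, 0.391, 0.016]]
tin 0.65 [141. 244.  22.  24.] 391 [0.439 0.364 0.011] [[0.414, 0.341, 0.005], [0.464, 0.39, 0.016]]
forceps 0.56 [248. 230.  46.  13.] 42 [0.437 0.117 0.005] [[0.432, 0.022, -0.005], [0.446, 0.133, 0.01]]
vial_rack 0.76 [138. 193.  56.  30.] 863 [0.58  0.362 0.009] [[0.553, 0.296, -0.002], [0.607, 0.429, 0.053]]
dish_tray 0.61 [200. 187.  38.  40.] 1126 [0.573 0.197 0.003] [[0.532, 0.153, -0.003], [0.618, 0.239, 0.009]]
tin_saucer 0.66 [341. 174.  36.  30.] 707 [ 0.563 -0.181  0.003] [[0.527, -0.217, -0.002], [0.598, -0.146, 0.009]]
forceps_tray 0.58 [271. 182.  57.  35.] 1723 [0.562 0.008 0.003] [[0.521, -0.061, -0.002], [0.605, 0.075, 0.008]]
```

Run:
```python
from h import *
a=cv2.imread("pics/top0.png")[140:300,100:420];cv2.imwrite("pics/top0c.png",cv2.resize(a,None,fx=2.5,fy=2.5,interpolation=cv2.INTER_CUBIC))
a=cv2.imread("pics/scene0.png")[110:310,130:390];cv2.imwrite("pics/scene0c.png",cv2.resize(a,None,fx=3,fy=3,interpolation=cv2.INTER_CUBIC))
```

```text
(no output)
```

View pics/top0c.png

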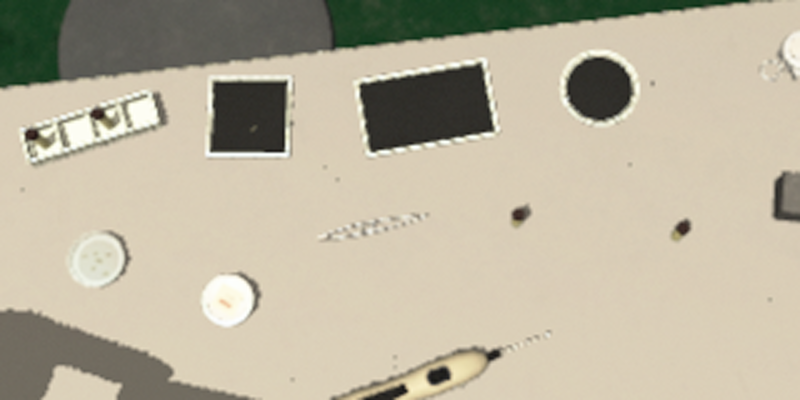

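View pics/scene0c.png

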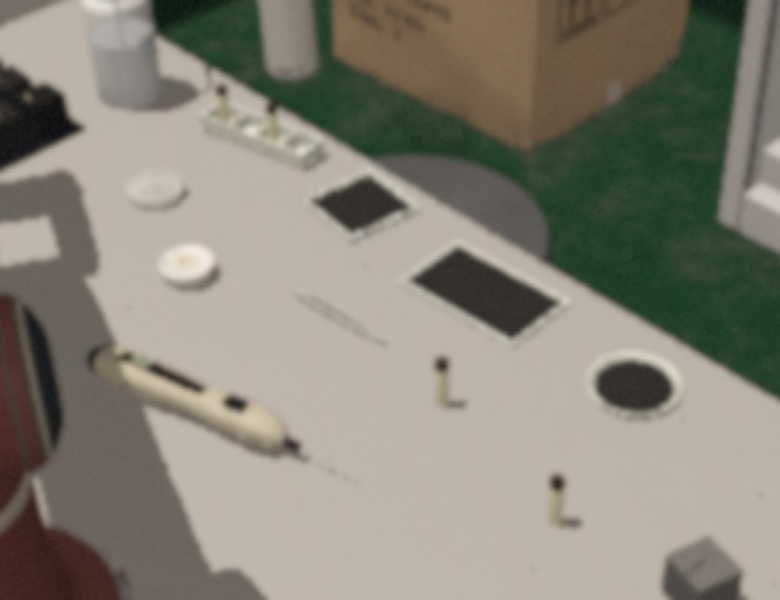

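View pics/scene0.png

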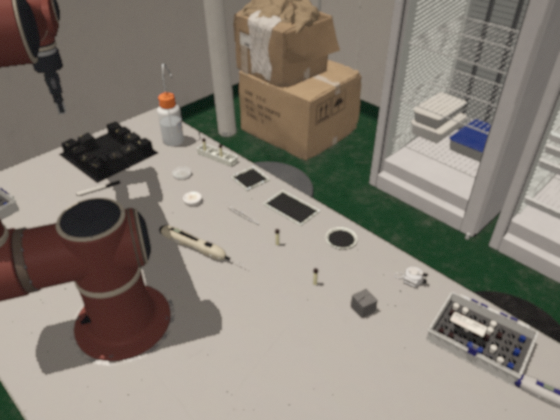

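The top view shows the dish at pixel (139,244), the tin at (192,260), the forceps at (249,230) and the loose vials at (308,226) and (373,232). The holders stand in a row behind them. The rack's bays from the left are full, empty, full, empty, so rack +y points towards world +y. Next I'll measure precisely.

```bash
cat > meas.py <<'E'
from h import *
def rect(P):
    r=cv2.minAreaRect(np.float32(P[:,:2]*1000));return np.round(r[0],1),np.round(r[1],1),round(r[2],1)
def mask_at(f,m,z,near,rad):
    v,u=np.nonzero(m);P=np.array([atz(f,a,b,z) for a,b in zip(u,v)]);return P[np.hypot(*(P[:,:2]-near).T)<rad] if len(P) else P
if __name__=="__main__":
  for n in("top","scene"):
    f=grab_frame(n);c=f["color"].astype(int);h,w=c.shape[:2];g=c.max(2)
    for nm,near,rad in(("dish_tray",(.573,.198),.06),("forceps_tray",(.562,.008),.085),("saucer",(.562,-.178),.043)):
        P=mask_at(f,g<75,.003,near,rad);print(n,nm,len(P),rect(P),np.round(P.mean(0),4))
    for nm,near in(("v1",None),("v2",(.389,-.236))):
        if near is None: near=atz(f,308,226,.045)[:2] if n=="top" else atz(f,277,231,.045)[:2]
        P=mask_at(f,g<95,.046,near,.022);print(n,nm,len(P),np.round(P.mean(0),4) if len(P) else near)
    vv,uu=np.mgrid[:h,:w];vv=vv.ravel();uu=uu.ravel();d=f["depth"].ravel().astype(float)
    W=world(f,uu,vv,d).T;W[d==0]=9
    for nm,near,rad,z0,z1 in(("rack",(.578,.363),.09,.014,.03),("dish",(.437,.366),.045,.007,.02),("tin",(.375,.235),.04,.010,.03),("forc",(.44,.085),.075,.004,.02),("v1d",(.45,-.075),.05,.02,.06),("v2d",(.39,-.236),.03,.02,.06)):
        P=W[(np.hypot(*(W[:,:2]-near).T)<rad)&(W[:,2]>z0)&(W[:,2]<z1)]
        if len(P)>2: print(n,nm,len(P),rect(P),np.round(np.median(P,0),4))
E
python3 meas.py
```

```text
top dish_tray 771 (array([574.1, 198.1]), array([77.1, 75. ]), 82.7) [0.5745 0.1971 0.003 ]
top forceps_tray 1351 (array([585.4,   9.9]), array([122.7, 132.8]), 3.2) [0.5642 0.0081 0.003 ]
top saucer 483 (array([ 560.9, -178.9]), array([65.3, 67. ]), 38.4) [ 0.5609 -0.1795  0.003 ]
top v1 18 [ 0.4259 -0.0729  0.046 ]
top v2 18 [ 0.3922 -0.2364  0.046 ]
top rack 293 (array([580. , 362.4]), array([ 41.1, 143.7]), 11.0) [0.5776 0.3619 0.0194]
top dish 371 (array([439.5, 366.1]), array([58.6, 57. ]), 56.3) [0.439  0.3657 0.0113]
top tin 333 (array([379.5, 232.5]), array([51., 50.]), 39.0) [0.3796 0.2321 0.0168]
top forc 168 (array([435.5,  82.2]), array([135. , 140.5]), 33.4) [0.4361 0.0801 0.0054]
top v1d 31 (array([426.1, -72.4]), array([10.7, 11.3]), 86.1) [ 0.4243 -0.0722  0.0493]
top v2d 34 (array([ 392.4, -237.9]), array([10.8, 13.8]), 37.1) [ 0.3904 -0.2359  0.0482]
scene dish_tray 242 (array([573.9, 199.9]), array([61.7, 65.1]), 83.4) [0.5736 0.2    0.003 ]
scene forceps_tray 601 (array([587.6,  11.1]), array([116.9, 122.7]), 3.0) [0.5618 0.0082 0.003 ]
scene saucer 266 (array([ 560. , -177.3]), array([55.8, 58.8]), 40.5) [ 0.5586 -0.1781  0.003 ]
scene v1 7 [ 0.4244 -0.0704  0.046 ]
scene v2 9 [ 0.3897 -0.2342  0.046 ]
scene rack 224 (array([577.1, 366.4]), array([ 47.8, 147.9]), 10.5) [0.5745 0.3557 0.0185]
scene dish 174 (array([438.3, 369.9]), array([59. , 58.5]), 39.0) [0.4371 0.369  0.0116]
scene tin 184 (array([377.4, 236.3]), array([53.5, 51.7]), 85.9) [0.376  0.2345 0.0162]
scene forc 80 (array([452.7,  90. ]), array([111.5, 125. ]), 13.9) [0.4361 0.0917 0.006 ]
scene v1d 45 (array([423.9, -70.4]), array([15.6,  9.8]), 28.3) [ 0.4212 -0.0706  0.0417]
scene v2d 57 (array([ 389.5, -233.8]), array([15.7, 11.9]), 41.7) [ 0.3882 -0.2352  0.0399]
```

Run:
```python
from h import *
from meas import rect,mask_at
f=grab_frame("top");c=f["color"].astype(float)
s=c[218:244,220:280];bg=np.median(s,(0,1));m=np.zeros(c.shape[:2],bool);D=np.abs(s-bg).sum(2);m[218:244,220:280]=D>36
for thr in(36,50):
    m[218:244,220:280]=D>thr
    n,l,st,ce=cv2.connectedComponentsWithStats(cv2.dilate(m.astype(np.uint8),np.ones((3,3))))
    k=1+st[1:,4].argmax();mm=m&(l==k);P=mask_at(f,mm,.005,(.437,.085),.09);print(thr,len(P),rect(P),P.mean(0).round(4))
r=regions_of("forceps",f)[0];print(r["p"],rect(mask_at(f,r["pixels"],.005,(.437,.085),.09)))
P=mask_at(f,c.max(2)<75,.003,(.562,.008),.085);P=P[np.abs(P[:,0]-.562)<.046];print(rect(P))
np.set_printoptions(linewidth=150);print(state()["time"])
```

```text
36 149 (array([438.6,  77.2]), array([ 16.7, 117.7]), 4.7) [0.4384 0.0818 0.005 ]
50 114 (array([438.9,  77.2]), array([ 16.2, 117.7]), 4.7) [0.4383 0.083  0.005 ]
0.54 (array([439.8,  78.9]), array([7.9, 5.3]), 83.1)
(array([561.3,   8.5]), array([ 74.4, 132.8]), 3.2)
1.1
```

Request:
{"name": "jog_arm", "arguments": {"moves": [[[8.54,0,0,0,0,0,0.1032],[8.54,0,0,0,0,0,0.1032],[8.54,0,0,0,0,0,0.1032],[8.54,0,0,0,0,0,0.1032],[8.54,0,0,0,0,0,0.1032],[8.54,0,0,0,0,0,0.1032],[8.54,0,0,0,0,0,0.1032],[8.54,0,0,0,0,0,0.1032],[8.54,0,0,0,0,0,0.1032],[8.54,0,0,0,0,0,0.1032],[8.54,-2.6,1.8,1.5,0,0,0],[8.54,-2.6,1.8,1.5,0,0,0],[8.54,-2.6,1.8,1.5,0,0,0],[8.54,-2.6,1.8,1.5,0,0,0],[8.54,-2.6,1.8,1.5,0,0,0],[8.54,-2.6,1.8,1.5,0,0,0],[8.54,-2.6,1.8,1.5,0,0,0],[8.54,-2.6,1.8,1.5,0,0,0],[8.54,-2.6,1.8,1.5,0,0,0],[8.54,-2.6,1.8,1.5,0,0,0]]]}}

```text
time: 2.77
tool_pos: [0.4398, 0.3658, 0.0809]
tool_rot: [0.0, 0.636, 0.772, 0.0]
contact_force: [-0.3, 0.6, -0.1]
gripper_width: 1.001
grasp_force: 0.0
```

```bash
cat > d.py <<'E'
import sys;from h import *
from scipy.spatial.transform import Rotation as Ro
s=state();q=s["tool_rot"];R=Ro.from_quat([*q[1:],q[0]]).as_matrix()
print(round(s["time"],2),np.round(s["tool_pos"],4),"yaw",round(np.degrees(np.arctan2(R[1,1],R[0,1])),2),"tilt",np.round(R[:2,2],3),"w",round(s["gripper_width"]*8.5,2),"F",np.round(s["contact_force"],1),round(s["grasp_force"],1))
p=np.array(s["tool_pos"])
for a in sys.argv[1:]:
    t=np.array(eval(a),float);print(a,"->",np.round(R.T@(t-p)*100,2));p=t
E
python3 d.py .439,.368,.06 .439,.368,0 .439,.368,.05 .574,.199,.05 .574,.199,.005 .574,.199,.05 .3785,.234,.05 .3785,.234,.005 .3785,.234,.06 .56,-.178,.06 .56,-.178,.009
```

```text
2.77 [0.4398 0.3658 0.0809] yaw 11.0 tilt [0.001 0.   ] w 8.51 F [-0.3  0.6 -0.1] 0.0
.439,.368,.06 -> [ 0.23 -0.03  2.09]
.439,.368,0 -> [-0. -0.  6.]
.439,.368,.05 -> [ 0.  0. -5.]
.574,.199,.05 -> [-19.17  10.03   0.  ]
.574,.199,.005 -> [-0.  -0.   4.5]
.574,.199,.05 -> [ 0.   0.  -4.5]
.3785,.234,.05 -> [ 7.170e+00 -1.852e+01 -1.000e-02]
.3785,.234,.005 -> [-0.  -0.   4.5]
.3785,.234,.06 -> [ 0.   0.  -5.5]
.56,-.178,.06 -> [-4.391e+01  9.950e+00 -1.000e-02]
.56,-.178,.009 -> [-0.  -0.   5.1]
```

Request:
{"name": "jog_arm", "arguments": {"moves": [[[8.54,0.2,0,3.0,0,0,0],[8.54,0,0,2.5,0,0,0],[8.54,0,0,1.5,0,0,0],[8.54,0,0,1.0,0,0,0],[8.54,0,0,0,0,0,0],[5,0,0,0,0,0,0],[5,0,0,0,0,0,0],[5,0,0,0,0,0,0],[5,0,0,0,0,0,0],[5,0,0,0,0,0,0],[5,0,0,0,0,0,0],[5,0,0,0,0,0,0],[5,0,0,0,0,0,0],[5,0,0,0,0,0,0]]]}}

```text
time: 3.93
tool_pos: [0.4401, 0.3702, 0.004]
tool_rot: [0.001, 0.636, 0.772, 0.002]
contact_force: [0.0, 0.3, 6.4]
gripper_width: 0.648
grasp_force: 63.3
```

```bash
python3 d.py .439,.368,0
```

```text
3.93 [0.4401 0.3702 0.004 ] yaw 11.01 tilt [0.004 0.003] w 5.51 F [0.  0.3 6.4] 63.3
.439,.368,0 -> [-0.2  -0.15  0.4 ]
```

Request:
{"name": "jog_arm", "arguments": {"moves": [[[5,0,0,-1.5,0,0,0],[5,0,0,-2,0,0,0],[5,0,0,-2,0,0,0],[5,0,0,0,0,0,0]]]}}

```text
time: 4.27
tool_pos: [0.4413, 0.371, 0.0617]
tool_rot: [0.001, 0.636, 0.772, 0.004]
contact_force: [0.5, 0.2, 1.1]
gripper_width: 0.646
grasp_force: 63.2
```

```bash
python3 d.py .574,.199,.05
python3 - <<'E'
from h import *
A=[cv2.resize(grab_frame("top")["color"][190:290,90:190],(400,400)),cv2.resize(grab_frame("scene")["color"][120:220,130:230],(400,400))]
cv2.imwrite("pics/d1.png",np.hstack(A))
E
```

```text
4.27 [0.4413 0.371  0.0617] yaw 11.02 tilt [0.008 0.005] w 5.49 F [0.5 0.2 1.1] 63.2
.574,.199,.05 -> [-19.42   9.73   1.18]
```

View pics/d1.png

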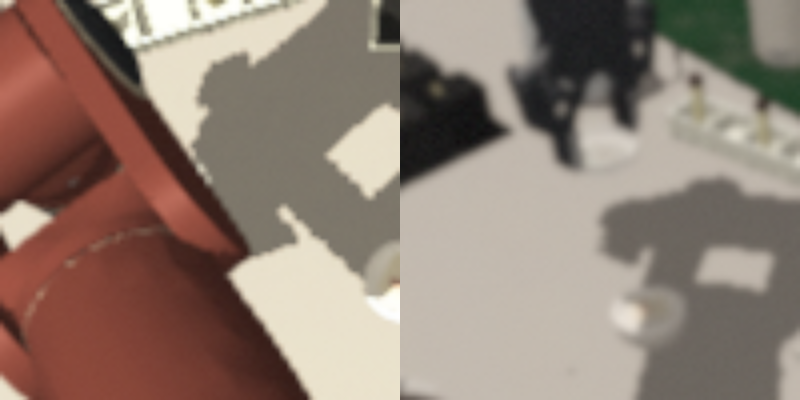

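The dish is held flat between the fingers, at scene-crop pixel (600,148). Carrying it to its tray.

Request:
{"name": "jog_arm", "arguments": {"moves": [[[5,-2.8,1.4,0,0,0,0],[5,-2.8,1.4,0,0,0,0],[5,-2.8,1.4,0,0,0,0],[5,-2.8,1.4,0,0,0,0],[5,-2.8,1.4,0,0,0,0],[5,-2.8,1.4,0,0,0,0],[5,-2.6,1.3,0,0,0,0],[5,0,0,1.5,0,0,0],[5,0,0,1.5,0,0,0],[5,0,0,1,0,0,0],[5,0,0,0,0,0,0],[5,0,0,0,0,0,0]]]}}

```text
time: 5.37
tool_pos: [0.5691, 0.1969, 0.0146]
tool_rot: [-0.001, 0.636, 0.772, -0.001]
contact_force: [0.3, 0.3, -0.3]
gripper_width: 0.646
grasp_force: 63.3
```

```bash
python3 d.py .574,.199,.008
```

```text
5.37 [0.5691 0.1969 0.0146] yaw 11.03 tilt [-0.003 -0.001] w 5.49 F [ 0.3  0.3 -0.3] 63.3
.574,.199,.008 -> [0.11 0.53 0.65]
```

Request:
{"name": "jog_arm", "arguments": {"moves": [[[5,0.1,0.5,0.3,0,0,0],[5,0,0,0.35,0,0,0],[5,0,0,0,0,0,0],[5,0,0,0,0,0,0],[8.54,0,0,0,0,0,0],[8.54,0,0,0,0,0,0],[8.54,0,0,0,0,0,0],[8.54,0,0,0,0,0,0],[8.54,0,0,0,0,0,0],[8.54,0,0,-2.5,0,0,0],[8.54,0,0,-3,0,0,0],[8.54,1.2,-3.1,0,0,0,0],[8.54,1.2,-3.1,0,0,0,0],[8.54,1.2,-3.1,0,0,0,0],[8.54,1.2,-3.1,0,0,0,0],[8.54,1.2,-3.1,0,0,0,0],[8.54,1.2,-3.1,0,0,0,0],[8.54,0,0,0,0,0,0]]]}}

```text
time: 6.87
tool_pos: [0.3732, 0.234, 0.0629]
tool_rot: [-0.002, 0.635, 0.772, -0.002]
contact_force: [-1.1, -1.2, -0.6]
gripper_width: 1.001
grasp_force: 0.0
```

```bash
python3 d.py .3785,.234,.005
python3 - <<'E'
from h import *
from meas import rect
for n in("top","scene"):
    f=grab_frame(n)
    r=regions_of("dish",f)[:1]
    for x in r:
        v,u=np.nonzero(x["pixels"]);P=np.array([atz(f,a,b,.015) for a,b in zip(u,v)]);print(n,x["p"],rect(P))
    cv2.imwrite(f"pics/d2{n}.png",f["color"])
a=cv2.imread("pics/d2scene.png");cv2.imwrite("pics/d2.png",cv2.resize(a[130:230,180:320],None,fx=5,fy=5))
E
```

```text
6.87 [0.3732 0.234  0.0629] yaw 11.15 tilt [-0.005 -0.001] w 8.51 F [-1.1 -1.2 -0.6] 0.0
.3785,.234,.005 -> [-0.11  0.54  5.79]
top 0.59 (array([575.7, 196.3]), array([53.2, 53. ]), 85.0)
scene 0.62 (array([569. , 194.1]), array([63.2, 56.2]), 44.7)
```

View pics/d2.png

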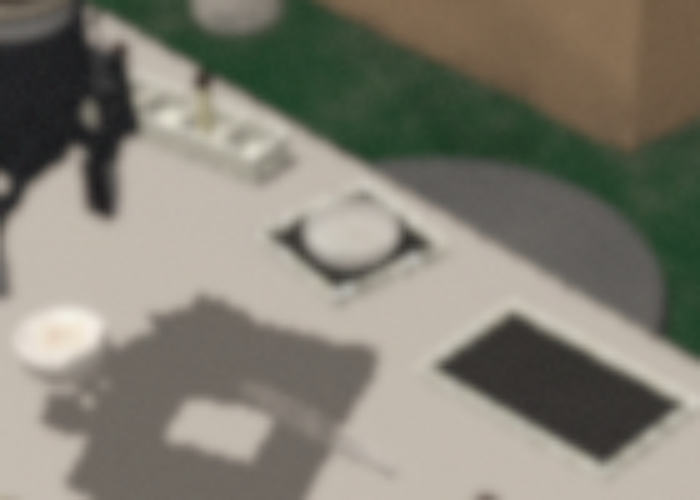

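The dish sits inside the dark tray, at crop pixel (350,230), flat. Next is the tin, at (60,335).

Request:
{"name": "jog_arm", "arguments": {"moves": [[[8.54,-0.1,0.5,2,0,0,0],[8.54,0,0,2,0,0,0],[8.54,0,0,1.2,0,0,0],[8.54,0,0,0.5,0,0,0],[8.54,0,0,0,0,0,0],[4.5,0,0,0,0,0,0],[4.5,0,0,0,0,0,0],[4.5,0,0,0,0,0,0],[4.5,0,0,0,0,0,0],[4.5,0,0,0,0,0,0],[4.5,0,0,0,0,0,0],[4.5,0,0,0,0,0,0],[4.5,0,0,0,0,0,0],[4.5,0,0,0,0,0,0]]]}}

```text
time: 8.23
tool_pos: [0.3856, 0.2346, 0.0097]
tool_rot: [0.001, 0.636, 0.772, 0.001]
contact_force: [-0.1, -1.2, 5.7]
gripper_width: 0.583
grasp_force: 61.1
```

```bash
python3 d.py .3785,.234,.06 .56,-.178,.06
```

```text
8.23 [0.3856 0.2346 0.0097] yaw 11.01 tilt [0.003 0.001] w 4.95 F [-0.1 -1.2  5.7] 61.1
.3785,.234,.06 -> [ 0.08 -0.7  -5.03]
.56,-.178,.06 -> [-4.391e+01  9.950e+00  2.000e-02]
```

Request:
{"name": "jog_arm", "arguments": {"moves": [[[4.5,0,0,-2,0,0,0],[4.5,0,0,-3,0,0,0],[4.5,0,0,-2,0,0,0],[4.5,-3.37,0.71,0,0,0,0],[4.5,-3.37,0.71,0,0,0,0],[4.5,-3.37,0.71,0,0,0,0],[4.5,-3.37,0.71,0,0,0,0],[4.5,-3.37,0.71,0,0,0,0],[4.5,-3.37,0.71,0,0,0,0],[4.5,-3.37,0.71,0,0,0,0],[4.5,-3.37,0.71,0,0,0,0],[4.5,-3.37,0.71,0,0,0,0],[4.5,-3.37,0.71,0,0,0,0],[4.5,-3.37,0.71,0,0,0,0],[4.5,-3.37,0.71,0,0,0,0],[4.5,-3.37,0.71,0,0,0,0],[4.5,0,0,1.5,0,0,0],[4.5,0,0,2,0,0,0],[4.5,0,0,1,0,0,0],[4.5,0,0,0,0,0,0]]]}}

```text
time: 9.9
tool_pos: [0.5561, -0.1774, 0.0299]
tool_rot: [-0.003, 0.636, 0.772, -0.001]
contact_force: [-0.7, -0.3, -0.5]
gripper_width: 0.58
grasp_force: 62.1
```

```bash
python3 d.py .56,-.1785,.014
```

```text
9.9 [ 0.5561 -0.1774  0.0299] yaw 10.99 tilt [-0.005  0.002] w 4.93 F [-0.7 -0.3 -0.5] 62.1
.56,-.1785,.014 -> [-0.18  0.37  1.59]
```

Request:
{"name": "jog_arm", "arguments": {"moves": [[[4.5,-0.2,0.4,0.8,0,0,0],[4.5,0,0,0.8,0,0,0],[4.5,0,0,0,0,0,0],[4.5,0,0,0,0,0,0],[8.54,0,0,0,0,0,0],[8.54,0,0,0,0,0,0],[8.54,0,0,0,0,0,0],[8.54,0,0,0,0,0,0],[8.54,0,0,0,0,0,0],[8.54,0,0,-2.5,0,0,0],[8.54,0,0,-3,0,0,0],[8.54,0,0,-3,0,0,0],[8.54,0,0,0,0,0,0]]]}}

```text
time: 10.98
tool_pos: [0.5668, -0.1815, 0.1095]
tool_rot: [0.006, 0.636, 0.772, 0.002]
contact_force: [1.1, -1.4, 0.1]
gripper_width: 0.999
grasp_force: 0.0
```

```bash
python3 d.py .391,-.2355,.09 .391,-.2355,.024
python3 - <<'E'
from h import *
for n in("top","scene"):
    f=grab_frame(n);vv,uu=np.mgrid[:420,:560];d=f["depth"].ravel().astype(float);W=world(f,uu.ravel(),vv.ravel(),d).T;W[d==0]=9
    cv2.imwrite(f"pics/t2{n}.png",f["color"])
    for near in((.425,-.0715),(.391,-.2355)):
        P=W[(np.hypot(*(W[:,:2]-near).T)<.025)&(W[:,2]>.02)&(W[:,2]<.06)];print(n,len(P),np.median(P,0).round(4) if len(P) else "")
E
```

```text
10.98 [ 0.5668 -0.1815  0.1095] yaw 11.01 tilt [ 0.011 -0.005] w 8.49 F [ 1.1 -1.4  0.1] 0.0
.391,-.2355,.09 -> [ -1.93 -18.3    1.78]
.391,-.2355,.024 -> [ 0.05 -0.07  6.6 ]
top 0 
top 33 [ 0.391  -0.2364  0.0504]
scene 46 [ 0.422  -0.0716  0.0419]
scene 57 [ 0.3881 -0.2355  0.0407]
```

Request:
{"name": "jog_arm", "arguments": {"moves": [[[8.54,-0.32,-3.05,0,0,0,0],[8.54,-0.32,-3.05,0,0,0,0],[8.54,-0.32,-3.05,0,0,0,0],[8.54,-0.32,-3.05,0,0,0,0],[8.54,-0.32,-3.05,0,0,0,0],[8.54,-0.32,-3.05,0,0,0,0],[8.54,0,0,0,0,0,0],[8.54,0,0,0,0,0,0],[8.54,0,0,0,0,0,0],[8.54,0,0,0,0,0,0]]]}}

```text
time: 11.92
tool_pos: [0.3871, -0.233, 0.1014]
tool_rot: [-0.0, 0.636, 0.772, 0.0]
contact_force: [0.3, -0.2, -1.0]
gripper_width: 0.999
grasp_force: 0.0
```

```bash
python3 d.py .391,-.2355,.025
python3 - <<'E'
from h import *
f=grab_frame("scene");a=f["color"][120:320,200:400];cv2.imwrite("pics/v1.png",cv2.resize(a,None,fx=3,fy=3))
E
```

```text
11.92 [ 0.3871 -0.233   0.1014] yaw 11.04 tilt [-0.     0.001] w 8.49 F [ 0.3 -0.2 -1. ] 0.0
.391,-.2355,.025 -> [-0.32  0.34  7.64]
```

View pics/v1.png

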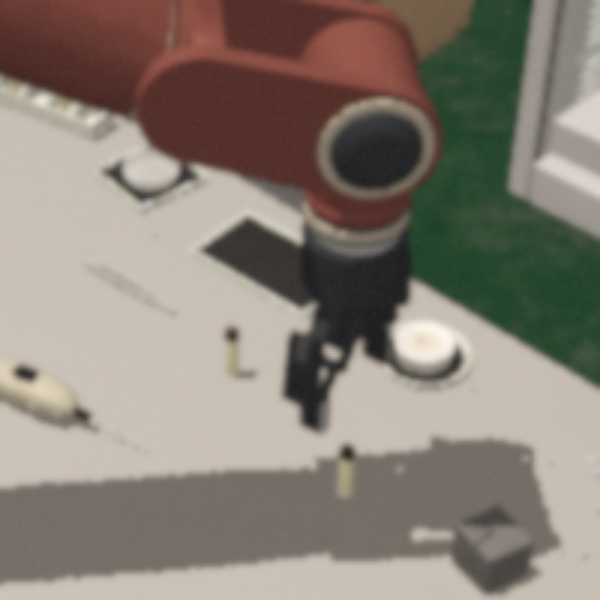

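The tin is in the saucer, at (425,345). The vial stands under the gripper at (346,472). I'll descend and close.

Request:
{"name": "jog_arm", "arguments": {"moves": [[[8.54,-0.3,0.3,1.5,0,0,0],[8.54,0,0,2.5,0,0,0],[8.54,0,0,2,0,0,0],[8.54,0,0,1,0,0,0],[8.54,0,0,0.5,0,0,0],[8.54,0,0,0,0,0,0],[8.54,0,0,0,0,0,0],[8.54,0,0,0,0,0,0]]]}}

```text
time: 12.63
tool_pos: [0.3912, -0.2364, 0.0282]
tool_rot: [0.001, 0.636, 0.772, -0.0]
contact_force: [0.4, -0.3, -0.3]
gripper_width: 0.999
grasp_force: 0.0
```

```bash
python3 d.py .391,-.2355,.025
python3 - <<'E'
from h import *
for n in("scene",):
    f=grab_frame(n);vv,uu=np.mgrid[:420,:560];d=f["depth"].ravel().astype(float);W=world(f,uu.ravel(),vv.ravel(),d).T
    P=W[(np.hypot(*(W[:,:2]-(.391,-.2355)).T)<.012)&(W[:,2]>.005)&(W[:,2]<.06)];print(n,len(P),np.median(P,0).round(4) if len(P) else "")
E
```

```text
12.63 [ 0.3912 -0.2364  0.0282] yaw 11.02 tilt [ 0.002 -0.002] w 8.49 F [ 0.4 -0.3 -0.3] 0.0
.391,-.2355,.025 -> [0.1  0.   0.32]
scene 82 [ 0.3876 -0.2357  0.0305]
```

Request:
{"name": "jog_arm", "arguments": {"moves": [[[8.54,0,0,0.4,0,0,0],[3,0,0,0,0,0,0],[3,0,0,0,0,0,0],[3,0,0,0,0,0,0],[3,0,0,0,0,0,0],[3,0,0,0,0,0,0],[3,0,0,0,0,0,0],[0.5,0,0,0,0,0,0],[0.5,0,0,0,0,0,0],[0.5,0,0,0,0,0,0],[0.5,0,0,0,0,0,0],[0.5,0,0,0,0,0,0],[0.5,0,0,0,0,0,0],[0.5,0,0,0,0,0,0]]]}}

```text
time: 13.85
tool_pos: [0.3902, -0.2358, 0.0228]
tool_rot: [0.0, 0.636, 0.772, 0.0]
contact_force: [0.3, -0.3, -0.5]
gripper_width: 0.121
grasp_force: 58.5
```

```bash
python3 d.py .391,-.2355,.12 .5757,.381,.12 .5757,.381,.03
```

```text
13.85 [ 0.3902 -0.2358  0.0228] yaw 11.0 tilt [ 0. -0.] w 1.03 F [ 0.3 -0.3 -0.5] 58.5
.391,-.2355,.12 -> [ 0.01  0.09 -9.72]
.5757,.381,.12 -> [56.99 29.9  -0.  ]
.5757,.381,.03 -> [ 0. -0.  9.]
```

Request:
{"name": "jog_arm", "arguments": {"moves": [[[0.5,0,0,-2,0,0,0],[0.5,0,0,-4,0,0,0],[0.5,0,0,-4,0,0,0],[0.5,3.35,1.75,0,0,0,0],[0.5,3.35,1.75,0,0,0,0],[0.5,3.35,1.75,0,0,0,0],[0.5,3.35,1.75,0,0,0,0],[0.5,3.35,1.75,0,0,0,0],[0.5,3.35,1.75,0,0,0,0],[0.5,3.35,1.75,0,0,0,0],[0.5,3.35,1.75,0,0,0,0],[0.5,3.35,1.75,0,0,0,0],[0.5,3.35,1.75,0,0,0,0],[0.5,3.35,1.75,0,0,0,0],[0.5,3.35,1.75,0,0,0,0],[0.5,3.35,1.75,0,0,0,0],[0.5,3.35,1.75,0,0,0,0],[0.5,3.35,1.75,0,0,0,0],[0.5,3.35,1.75,0,0,0,0],[0.5,3.35,1.75,0,0,0,0]]]}}

```text
time: 15.52
tool_pos: [0.5735, 0.3819, 0.1222]
tool_rot: [-0.0, 0.636, 0.772, -0.0]
contact_force: [0.8, -0.2, 0.4]
gripper_width: 0.123
grasp_force: 58.6
```

Request:
{"name": "jog_arm", "arguments": {"moves": [[[0.5,0,0,0,0,0,0],[0.5,0,0,0,0,0,0],[0.5,0,0,0,0,0,0],[0.5,0,0,0,0,0,0]]]}}

```text
time: 15.85
tool_pos: [0.5732, 0.379, 0.1225]
tool_rot: [-0.0, 0.636, 0.771, -0.0]
contact_force: [0.5, -0.5, -0.2]
gripper_width: 0.119
grasp_force: 58.6
```

```bash
python3 d.py .5757,.381,.055 .5757,.381,.027
python3 - <<'E'
from h import *
f=grab_frame("scene");cv2.imwrite("pics/v2.png",cv2.resize(f["color"][80:230,140:340],None,fx=4,fy=4))
E
```

```text
15.85 [0.5732 0.379  0.1225] yaw 10.95 tilt [-0.001 -0.001] w 1.01 F [ 0.5 -0.5 -0.2] 58.6
.5757,.381,.055 -> [0.15 0.29 6.75]
.5757,.381,.027 -> [0.  0.  2.8]
```

View pics/v2.png

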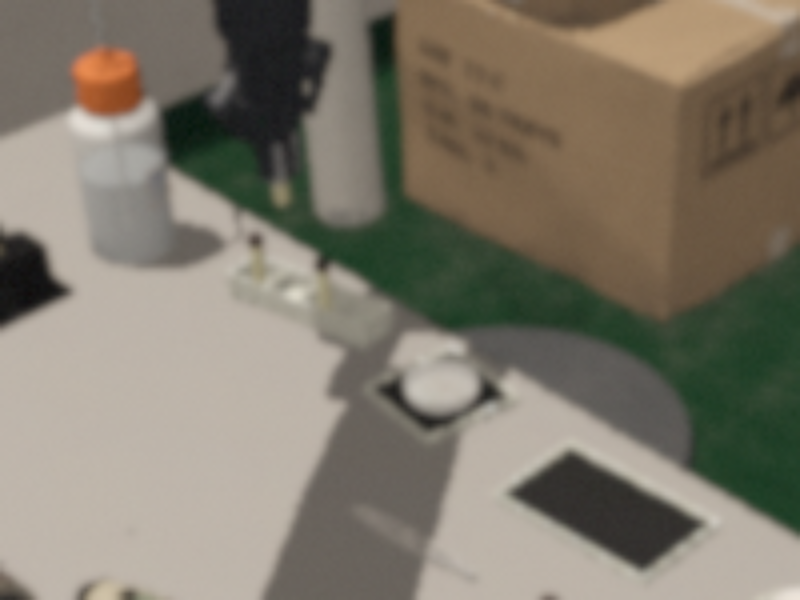

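The vial hangs upright at crop pixel (282,200), above the second bay at (293,290).

Request:
{"name": "jog_arm", "arguments": {"moves": [[[0.5,0.15,0.3,2.5,0,0,0],[0.5,0,0,2.5,0,0,0],[0.5,0,0,1.7,0,0,0],[0.5,0,0,0,0,0,0],[0.5,0,0,0,0,0,0],[0.5,0,0,0,0,0,0],[0.5,0,0,0,0,0,0]]]}}

```text
time: 16.48
tool_pos: [0.5775, 0.3824, 0.0583]
tool_rot: [0.001, 0.636, 0.771, 0.002]
contact_force: [0.5, -0.1, 1.3]
gripper_width: 0.122
grasp_force: 58.6
```

```bash
python3 d.py .5757,.381,.027
python3 - <<'E'
from h import *
f=grab_frame("scene");cv2.imwrite("pics/v3.png",cv2.resize(f["color"][120:170,185:255],None,fx=9,fy=9,interpolation=cv2.INTER_CUBIC))
for n in("top",):
    f=grab_frame(n);cv2.imwrite("pics/v3t.png",f["color"])
E
```

```text
16.48 [0.5775 0.3824 0.0583] yaw 10.97 tilt [0.003 0.002] w 1.03 F [ 0.5 -0.1  1.3] 58.6
.5757,.381,.027 -> [-0.11 -0.21  3.13]
```

View pics/v3.png

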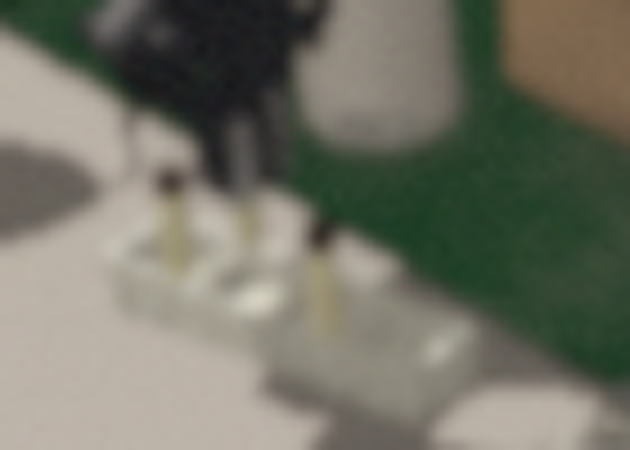

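The vial's lower end at (250,245) will come down by about 57 px to (250,300), midway between the fixed vials' feet, so it lines up with the bay.

Request:
{"name": "jog_arm", "arguments": {"moves": [[[0.5,-0.1,-0.2,1.2,0,0,0],[0.5,0,0,0.9,0,0,0],[0.5,0,0,0.6,0,0,0],[0.5,0,0,0.3,0,0,0],[0.5,0,0,0,0,0,0],[0.5,0,0,0,0,0,0],[0.5,0,0,0,0,0,0]]]}}

```text
time: 17.17
tool_pos: [0.5736, 0.3805, 0.0258]
tool_rot: [-0.0, 0.636, 0.772, -0.001]
contact_force: [-3.3, -1.4, 7.4]
gripper_width: 0.121
grasp_force: 59.3
```

```bash
python3 d.py .5757,.381,.0265
```

```text
17.17 [0.5736 0.3805 0.0258] yaw 11.01 tilt [-0.002 -0.001] w 1.03 F [-3.3 -1.4  7.4] 59.3
.5757,.381,.0265 -> [ 0.01  0.21 -0.07]
```

Request:
{"name": "jog_arm", "arguments": {"moves": [[[0.5,0,0,-0.05,0,0,0],[0.5,0,0,0,0,0,0],[3,0,0,0,0,0,0],[6,0,0,0,0,0,0],[8.54,0,0,0,0,0,0],[8.54,0,0,0,0,0,0],[8.54,0,0,0,0,0,0],[8.54,0,0,0,0,0,0],[8.54,0,0,0,0,0,0],[8.54,0,0,0,0,0,0],[8.54,0,0,-2,0,0,0],[8.54,0,0,-4,0,0,0],[8.54,0,0,-4,0,0,0]]]}}

```text
time: 18.25
tool_pos: [0.5727, 0.3798, 0.1247]
tool_rot: [-0.001, 0.636, 0.772, -0.003]
contact_force: [1.7, -0.3, 0.3]
gripper_width: 0.995
grasp_force: 0.0
```

Request:
{"name": "jog_arm", "arguments": {"moves": [[[8.54,-3.19,-1.79,0,0,0,0],[8.54,-3.19,-1.79,0,0,0,0],[8.54,-3.19,-1.79,0,0,0,0],[8.54,-3.19,-1.79,0,0,0,0],[8.54,-3.19,-1.79,0,0,0,0],[8.54,-3.19,-1.79,0,0,0,0],[8.54,-3.19,-1.79,0,0,0,0],[8.54,-3.19,-1.79,0,0,0,0],[8.54,-3.19,-1.79,0,0,0,0],[8.54,-3.19,-1.79,0,0,0,0],[8.54,-3.19,-1.79,0,0,0,0],[8.54,-3.19,-1.79,0,0,0,0],[8.54,-3.19,-1.79,0,0,0,0],[8.54,0,0,0,0,0,0],[8.54,0,0,0,0,0,0],[8.54,0,0,0,0,0,0]]]}}

```text
time: 19.58
tool_pos: [0.4252, -0.0707, 0.1265]
tool_rot: [0.0, 0.636, 0.771, 0.0]
contact_force: [0.1, 0.1, 0.5]
gripper_width: 0.997
grasp_force: 0.0
```

```bash
python3 d.py .425,-.0715,.0275
python3 - <<'E'
from h import *
f=grab_frame("scene");g=grab_frame("top");
cv2.imwrite("pics/v4.png",np.hstack([cv2.resize(x,(400,400),interpolation=cv2.INTER_CUBIC) for x in(f["color"][110:170,180:240],g["color"][160:230,100:170])]))
E
```

```text
19.58 [ 0.4252 -0.0707  0.1265] yaw 10.96 tilt [0.001 0.   ] w 8.48 F [0.1 0.1 0.5] 0.0
.425,-.0715,.0275 -> [-0.08 -0.04  9.9 ]
```

View pics/v4.png

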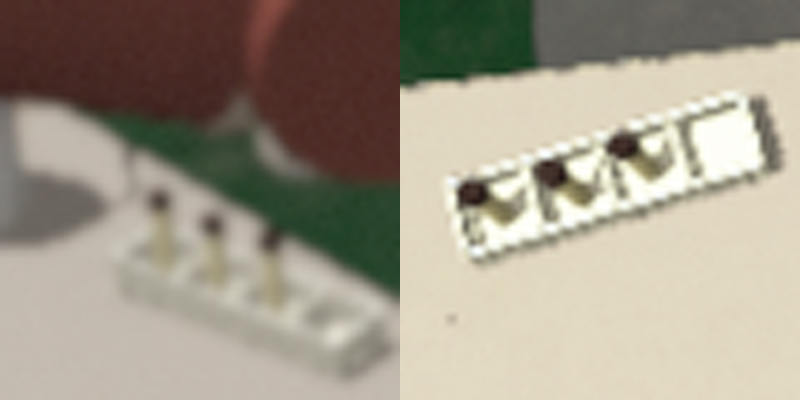

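The first vial stands upright in the second bay, in line with the fixed ones, at (213,235) in the left crop and (550,172) in the right. Now the second vial.

Request:
{"name": "jog_arm", "arguments": {"moves": [[[8.54,-0.1,0,3,0,0,0],[8.54,0,0,3,0,0,0],[8.54,0,0,2.5,0,0,0],[8.54,0,0,1.2,0,0,0],[8.54,0,0,0.5,0,0,0],[8.54,0,0,0,0,0,0],[8.54,0,0,0,0,0,0],[3,0,0,0,0,0,0],[3,0,0,0,0,0,0],[3,0,0,0,0,0,0],[3,0,0,0,0,0,0],[3,0,0,0,0,0,0],[3,0,0,0,0,0,0],[0.5,0,0,0,0,0,0],[0.5,0,0,0,0,0,0],[0.5,0,0,0,0,0,0],[0.5,0,0,0,0,0,0],[0.5,0,0,0,0,0,0],[0.5,0,0,0,0,0,0]]]}}

```text
time: 21.27
tool_pos: [0.4253, -0.0717, 0.0243]
tool_rot: [-0.0, 0.636, 0.772, -0.0]
contact_force: [-0.7, 1.1, 1.3]
gripper_width: 0.121
grasp_force: 58.5
```

```bash
python3 d.py .425,-.0715,.12 .5875,.312,.12
```

```text
21.27 [ 0.4253 -0.0717  0.0243] yaw 11.0 tilt [-0. -0.] w 1.03 F [-0.7  1.1  1.3] 58.5
.425,-.0715,.12 -> [ 0.03 -0.02 -9.57]
.5875,.312,.12 -> [34.54 23.27 -0.  ]
```

Gripped. 11 rows of (3.14, 2.12), then settle.

Request:
{"name": "jog_arm", "arguments": {"moves": [[[0.5,0,0,-2,0,0,0],[0.5,0,0,-4,0,0,0],[0.5,0,0,-4,0,0,0],[0.5,3.14,2.12,0,0,0,0],[0.5,3.14,2.12,0,0,0,0],[0.5,3.14,2.12,0,0,0,0],[0.5,3.14,2.12,0,0,0,0],[0.5,3.14,2.12,0,0,0,0],[0.5,3.14,2.12,0,0,0,0],[0.5,3.14,2.12,0,0,0,0],[0.5,3.14,2.12,0,0,0,0],[0.5,3.14,2.12,0,0,0,0],[0.5,3.14,2.12,0,0,0,0],[0.5,3.14,2.12,0,0,0,0],[0.5,0,0,0,0,0,0],[0.5,0,0,2.5,0,0,0],[0.5,0,0,2.5,0,0,0],[0.5,0,0,1.5,0,0,0],[0.5,0,0,0,0,0,0],[0.5,0,0,0,0,0,0]]]}}

```text
time: 22.93
tool_pos: [0.5873, 0.3112, 0.0579]
tool_rot: [-0.001, 0.636, 0.772, -0.001]
contact_force: [0.4, 1.1, -0.6]
gripper_width: 0.119
grasp_force: 58.7
```

Request:
{"name": "jog_arm", "arguments": {"moves": [[[0.5,0,0,0,0,0,0],[0.5,0,0,0,0,0,0]]]}}

```text
time: 23.1
tool_pos: [0.5896, 0.3121, 0.0615]
tool_rot: [0.001, 0.636, 0.772, 0.001]
contact_force: [-0.2, 0.2, -0.2]
gripper_width: 0.117
grasp_force: 58.7
```

```bash
python3 d.py .5875,.312,.0275
```

```text
23.1 [0.5896 0.3121 0.0615] yaw 10.98 tilt [0.003 0.001] w 1.0 F [-0.2  0.2 -0.2] 58.7
.5875,.312,.0275 -> [ 0.03 -0.22  3.4 ]
```

Request:
{"name": "jog_arm", "arguments": {"moves": [[[0.5,0,-0.15,1.2,0,0,0],[0.5,0,0,1.0,0,0,0],[0.5,0,0,0.7,0,0,0],[0.5,0,0,0.35,0,0,0],[0.5,0,0,0,0,0,0],[0.5,0,0,0,0,0,0],[0.5,0,0,0,0,0,0]]]}}

```text
time: 23.68
tool_pos: [0.5862, 0.3113, 0.0273]
tool_rot: [-0.001, 0.636, 0.772, -0.001]
contact_force: [-4.4, -1.8, 7.5]
gripper_width: 0.12
grasp_force: 59.5
```

```bash
python3 d.py .5875,.312,.0275
```

```text
23.68 [0.5862 0.3113 0.0273] yaw 11.01 tilt [-0.002 -0.001] w 1.02 F [-4.4 -1.8  7.5] 59.5
.5875,.312,.0275 -> [ 0.04  0.14 -0.02]
```

Request:
{"name": "jog_arm", "arguments": {"moves": [[[0.5,0,0,-0.05,0,0,0],[0.5,0,0,0,0,0,0],[3,0,0,0,0,0,0],[6,0,0,0,0,0,0],[8.54,0,0,0,0,0,0],[8.54,0,0,0,0,0,0],[8.54,0,0,0,0,0,0],[8.54,0,0,0,0,0,0],[8.54,0,0,0,0,0,0],[8.54,0,0,0,0,0,0],[8.54,0,0,-2,0,0,0],[8.54,0,0,-4,0,0,0],[8.54,0,0,-3,0,0,0],[8.54,0,0,0,0,0,0.11]]]}}

```text
time: 24.85
tool_pos: [0.5913, 0.3134, 0.1264]
tool_rot: [0.003, 0.678, 0.735, 0.006]
contact_force: [1.8, 0.9, 1.2]
gripper_width: 1.002
grasp_force: 0.0
```

Request:
{"name": "jog_arm", "arguments": {"moves": [[[5,-2.76,-2.08,0,0,0,0],[5,-2.76,-2.08,0,0,0,0],[5,-2.76,-2.08,0,0,0,0],[5,-2.76,-2.08,0,0,0,0],[5,-2.76,-2.08,0,0,0,0],[5,-2.76,-2.08,0,0,0,0],[5,-2.76,-2.08,0,0,0,0],[5,-2.76,-2.08,0,0,0,0],[5,0,0,2.5,0,0,0],[5,0,0,2.5,0,0,0],[5,0,0,1.5,0,0,0],[5,0,0,0,0,0,0],[5,0,0,0,0,0,0],[5,0,0,0,0,0,0],[5,0,0,0,0,0,0]]]}}

```text
time: 26.1
tool_pos: [0.4404, 0.078, 0.0539]
tool_rot: [0.001, 0.677, 0.736, 0.001]
contact_force: [0.6, -0.5, -0.2]
gripper_width: 0.586
grasp_force: 0.0
```

```bash
python3 d.py .4385,.0785,.003
python3 - <<'E'
from h import *
f=grab_frame("scene");g=grab_frame("top");
cv2.imwrite("pics/f1.png",np.hstack([cv2.resize(x,(400,400),interpolation=cv2.INTER_CUBIC) for x in(f["color"][130:250,180:300],g["color"][160:250,100:190])]))
E
```

```text
26.1 [0.4404 0.078  0.0539] yaw 4.72 tilt [0.003 0.   ] w 4.98 F [ 0.6 -0.5 -0.2] 0.0
.4385,.0785,.003 -> [ 0.07 -0.2   5.09]
```

View pics/f1.png

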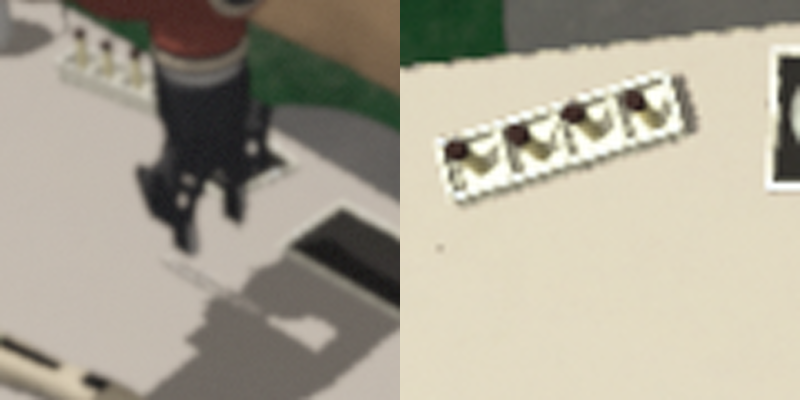

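All four vials stand upright in the rack, in an even row in the right crop. The open fingers are over the forceps, so I'll grasp.

Request:
{"name": "jog_arm", "arguments": {"moves": [[[5,0.1,-0.2,1.5,0,0,0],[5,0,0,1.7,0,0,0],[5,0,0,1,0,0,0],[5,0,0,0.6,0,0,0],[5,0,0,0,0,0,0],[5,0,0,0,0,0,0],[5,0,0,0,0,0,0],[5,0,0,0,0,0,0]]]}}

```text
time: 26.87
tool_pos: [0.4379, 0.0787, 0.0053]
tool_rot: [0.001, 0.678, 0.735, 0.001]
contact_force: [-0.6, -0.3, -0.4]
gripper_width: 0.585
grasp_force: 0.0
```

```bash
python3 d.py .4385,.0785,.004
```

```text
26.87 [0.4379 0.0787 0.0053] yaw 4.7 tilt [0.002 0.   ] w 4.98 F [-0.6 -0.3 -0.4] 0.0
.4385,.0785,.004 -> [-0.02  0.06  0.13]
```

Request:
{"name": "jog_arm", "arguments": {"moves": [[[5,0,0,0.15,0,0,0],[0.3,0,0,0,0,0,0],[0.3,0,0,0,0,0,0],[0.3,0,0,0,0,0,0],[0.3,0,0,0,0,0,0],[0.3,0,0,0,0,0,0],[0.3,0,0,0,0,0,0],[0.3,0,0,0,0,0,0],[0.3,0,0,0,0,0,0],[0.3,0,0,0,0,0,0]]]}}

```text
time: 27.7
tool_pos: [0.4373, 0.0787, 0.0031]
tool_rot: [0.0, 0.678, 0.736, 0.0]
contact_force: [-0.6, 0.3, 3.6]
gripper_width: 0.104
grasp_force: 59.1
```

```bash
python3 d.py .4385,.0785,.05 .562,.009,.05 .562,.009,.008
```

```text
27.7 [0.4373 0.0787 0.0031] yaw 4.7 tilt [ 0.001 -0.   ] w 0.88 F [-0.6  0.3  3.6] 59.1
.4385,.0785,.05 -> [-0.03  0.12 -4.69]
.562,.009,.05 -> [-7.940e+00  1.174e+01  1.000e-02]
.562,.009,.008 -> [ 0.  -0.   4.2]
```

Request:
{"name": "jog_arm", "arguments": {"moves": [[[0.3,0,0,-1.5,0,0,0],[0.3,0,0,-2,0,0,0],[0.3,0,0,-1.2,0,0,0],[0.3,-1.98,2.95,0,0,0,0],[0.3,-1.98,2.95,0,0,0,0],[0.3,-1.98,2.95,0,0,0,0],[0.3,-1.98,2.95,0,0,0,0],[0.3,0,0,0,0,0,0.026],[0.3,0,0,1.5,0,0,0],[0.3,0,0,1.2,0,0,0],[0.3,0,0,0,0,0,0],[0.3,0,0,0,0,0,0],[0.3,0,0,0,0,0,0]]]}}

```text
time: 28.78
tool_pos: [0.5606, 0.0097, 0.0226]
tool_rot: [-0.0, 0.687, 0.727, -0.0]
contact_force: [-0.0, 0.3, 0.5]
gripper_width: 0.106
grasp_force: 58.8
```

```bash
python3 d.py .562,.009,.0075
```

```text
28.78 [0.5606 0.0097 0.0226] yaw 3.23 tilt [-0.001  0.   ] w 0.9 F [-0.   0.3  0.5] 58.8
.562,.009,.0075 -> [-0.08  0.14  1.51]
```

Lower, release with a small opening, raise and back off to a view that leaves everything clear.

Request:
{"name": "jog_arm", "arguments": {"moves": [[[0.3,-0.1,0.1,0.8,0,0,0],[0.3,0,0,0.7,0,0,0],[0.3,0,0,0,0,0,0],[0.3,0,0,0,0,0,0],[3,0,0,0,0,0,0],[3,0,0,0,0,0,0],[3,0,0,0,0,0,0],[3,0,0,0,0,0,0],[3,0,0,-2,0,0,0],[3,0,0,-4,0,0,0],[3,0,0,-4,0,0,0],[3,0,-3,-2.5,0,0,0],[3,0,-3,-2.5,0,0,0],[3,0,-3,-2.5,0,0,0],[3,0,-3,0,0,0,0],[3,0,-3,0,0,0,0],[3,0,0,0,0,0,0],[3,0,0,0,0,0,0],[3,0,0,0,0,0,0],[3,0,0,0,0,0,0]]]}}

```text
time: 30.45
tool_pos: [0.4131, 0.0, 0.1831]
tool_rot: [0.0, 0.687, 0.727, 0.0]
contact_force: [-0.3, -1.0, 0.3]
gripper_width: 0.352
grasp_force: 0.0
```

```bash
python3 d.py
python3 - <<'E'
from h import *
f=grab_frame("scene");g=grab_frame("top")
cv2.imwrite("pics/e.png",np.hstack([cv2.resize(x,(400,400),interpolation=cv2.INTER_CUBIC) for x in(f["color"][130:270,220:360],g["color"][140:280,180:370])]))
from meas import rect
vv,uu=np.mgrid[:420,:560]
for n,f in(("s",f),("t",g)):
    d=f["depth"].ravel().astype(float);W=world(f,uu.ravel(),vv.ravel(),d).T;W[d==0]=9
    for nm,c,r,z in(("tin",(.56,-.178),.04,.013),("dish",(.574,.199),.045,.01)):
        P=W[(np.hypot(*(W[:,:2]-c).T)<r)&(W[:,2]>z)&(W[:,2]<.035)]
        if len(P)>5:print(n,nm,len(P),rect(P),np.percentile(P[:,2],[5,50,95]).round(4))
E
```

```text
30.45 [0.4131 0.     0.1831] yaw 3.21 tilt [ 0. -0.] w 2.99 F [-0.3 -1.   0.3] 0.0
s tin 227 (array([ 560.1, -175.9]), array([52.3, 49.6]), 6.7) [0.015  0.0192 0.0225]
s dish 54 (array([566.3, 196.3]), array([55.8, 47.4]), 70.4) [0.0107 0.0137 0.0173]
t tin 301 (array([ 563.1, -180.1]), array([51.2, 53.6]), 64.3) [0.016  0.0203 0.0245]
t dish 353 (array([581.7, 200.9]), array([72.5, 69.3]), 89.8) [0.0106 0.0143 0.0187]
```

View pics/e.png

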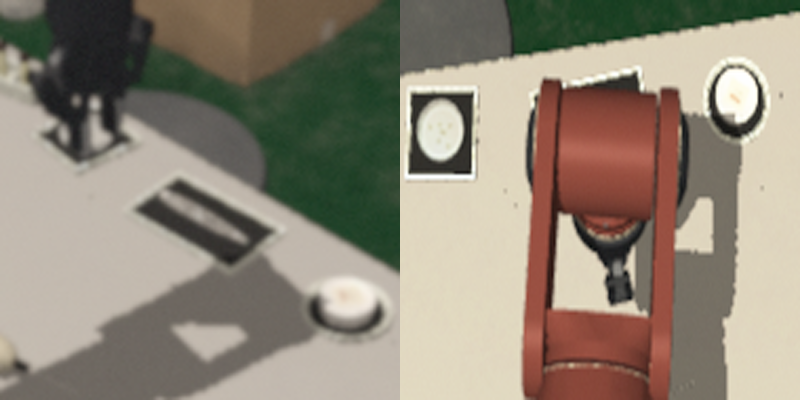

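The dish is centred in its tray, at (440,130) in the right crop. The tin is centred in the saucer at (737,92), with its top at about 20 mm against 21 mm expected. The forceps lie inside the long tray, at (205,215) in the left crop. Handing in.

```bash
python3 -c "
from h import *
print(job_done())"
```

```text
the job is handed in; nothing more can be done
None
```

I placed all five items and handed the job in at about 30 s on the robot's clock; the last pictures showed both vials upright in their own bays and the dish, tin and forceps lying in their holders, but the hand-in returned no verdict.

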